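Put the laminating rollers away flat in the rack

TASK

Take the two laminating rollers out of their upright stand and lay them flat in the storage rack, each in the lane of its handle's colour, resting level on both cross rails between the cheeks with its roller head lying flat too (axle level). Both heads must point away from the rack's end stop, and the end of each handle must be pushed fully home, touching the stop. Leave the other things on the bench where they are.

Things in the scene. Friction and masses are not known exactly. Their poses are not given: they have to be found in the camera images.
- roller_blue: blue-handled laminating roller, 190 mm long, about 170 g, upright in either socket of the stand, head up. Origin: centre of the butt. z: butt to head, y: along the roller's axle; same after a half turn about z. Handle: square bar 20 x 20 mm (faces square to x and y), z = 0 to 130 mm. Then an 8 mm neck to 155 mm and a steel fork with the roller head
- roller_blue_head (a point): centre of the blue-handled tool's finned aluminium roller, 178 mm from the butt on the tool's axis: 24 mm in diameter, 60 mm long along y, does not turn; the 6 mm wire fork around it is 74 mm wide and starts 155 mm from the butt
- roller_orange: orange-handled laminating roller, 190 mm long, about 170 g, upright in either socket of the stand, head up. Origin: centre of the butt. z: butt to head, y: along the roller's axle; same after a half turn about z. Handle: square bar 20 x 20 mm (faces square to x and y), z = 0 to 130 mm. Then an 8 mm neck to 155 mm and a steel fork with the roller head
- roller_orange_head (a point): centre of the orange-handled tool's finned aluminium roller, 178 mm from the butt on the tool's axis: 24 mm in diameter, 60 mm long along y, does not turn; the 6 mm wire fork around it is 74 mm wide and starts 155 mm from the butt
- stand: grey block, fixed to the bench, 90 mm (x) by 210 mm (y), 55 mm high, with two square sockets 25 mm wide and 45 mm deep at y = +75 and -75 mm, their floors 10 mm above the bench; a roller stands in each, its x and y axes along the stand's. Origin under its centre
- rack: fixed storage rack. Origin on the bench between the two lanes, under the end stop's face. x points at the stop, z up. Base 8 mm thick, x = -195 to +20 mm, 200 mm wide. Stop: plate with face at x = 0, 75 mm high. Two white cross rails 10 mm thick, at x = -25 and -122 mm, tops 40 mm above the bench. Lane centres y = +50 mm (blue), -50 mm (orange)
- lane_blue (a point): point on the stop's face in the blue lane (rack y = +50 mm), 50 mm above the bench: the butt centre of a handle lying on the rails against the stop comes here. Axes as the rack's; the head must lie to -x. On each rail a pair of blue cheeks, 32 mm apart and 14 mm above the rail, bounds the lane; blue marks on base and stop
- lane_orange (a point): point on the stop's face in the orange lane (rack y = -50 mm), 50 mm above the bench: the butt centre of a handle lying on the rails against the stop comes here. Axes as the rack's; the head must lie to -x. On each rail a pair of orange cheeks, 32 mm apart and 14 mm above the rail, bounds the lane; orange marks on base and stop
- tub: white lidded plastic tub, 90 mm across, 120 mm high, a bystander to leave alone; origin under its centre
- hardener: black bottle with red cap, 68 mm across, 170 mm high, a bystander to leave alone; origin under its centre
- wash_bottle: clear bottle with white cap, 72 mm across, 170 mm high, a bystander to leave alone; origin under its centre
- tin: steel tin, 84 mm across, 130 mm high, a bystander to leave alone; origin under its centre
- cup: white mixing cup, 80 mm across, 90 mm high, a bystander to leave alone; origin under its centre
- sanding_block: cork sanding block, 65 x 120 x 24 mm, a bystander to leave alone; origin under its centre
- spatula: spatula 200 mm long lying on the bench (origin under its middle), a bystander to leave alone

How it is judged:
By the outcome, as a careful person would: the job done as asked, in the order asked, and still so for the second after the job is handed in, with the robot touching nothing.
It also fails if it takes over 69 s, if anything falls off the work surface, if the arm or the gripper's body presses on something with over 40 N, if the wrist force passes 120 N, or if a joint passes its speed limit or range.

ROBOT

A 6-joint arm with a two-finger parallel gripper is mounted at the origin on the work surface. World frame = base frame: x ahead of the robot, y to its left, z up, the work surface at z = 0. Lengths are in mm, angles in rad, forces in N, time in s.
With the tool pointing down it reaches from about 325 to 775 mm from the base axis. Payload 5.5 kg.
Tool frame: the origin (TCP) lies at the very end of the fingers, on their centre line; the grasp point (between the pads) lies 19 mm behind it; z points along the fingers, y is the line along which they close (so a half turn about z gives the same grasp; the last joint's range is limited). The gripper opens to 88 mm and grips with 3 to 60 N. Pads are 20 mm wide; open, the fingers measure 115 mm over their backs; the gripper's body (75 mm by 178 mm) begins 61 mm behind the grasp point.
Start: joints at [-1.382, 0.091, 1.231, -0, 1.82, -0.057], TCP at [145.998, -581.98, 222.631] pointing down, gripper open.
Joint ranges: [-2.87, 2.87], [-0.86, 2.18], [0.17, 2.46], [-1.51, 4.65], [0.06, 2.69], [-2.65, 2.65]. Speed limits (rad/s): [2.57, 2.57, 3.01, 3.14, 3.14, 3.14].

INTERFACE

Orientations are given as a 3x3 rotation matrix whose columns are the frame's x, y, z axes.
In Python, from rig import bot gives the robot as it stands.
- The arm moves only by the tool send_rows, never from a script. Its arguments are lists of equal length, an entry for each row: "jaw": the finger opening in m, from 0 to 0.0878; "delta_pos": the shift along the tool's x, y, z in m, a list of three; "turn": the turn about the tool's z in degrees. In form: {"jaw": [jaw, ...], "delta_pos": [[tx, ty, tz], ...], "turn": [turn, ...]}. A call has 1 to 5 rows; each row is the pose to reach, as a shift and turn from the pose commanded when the call began, along the tool's axes at that moment; what a row does not reach only later rows make up. A row lasts 1/12 s, in which the tool goes at most 41.7 mm and 7.16 degrees, less where a joint would pass 70% of its speed; a pose out of reach is approached as far as the arm can. A call with a gripper value outside its range is refused whole. The fingers move at their own pace and stop on an object; "squeeze" is the grip in N (left out, the last holds). Time passes only in rows, so rows that repeat a pose let the fingers close. It gives the time, the measured TCP pose, the force, the opening and the grip force at its end, in the units of the state.
- bot.get_state(): the state, without advancing time (a new reading comes with each control period).
- bot.capture(name): name is "scene" or "top"; returns (picture, depth): 400x640x3 uint8, red, green, blue; 400x640 float32, mm along the optical axis (not along the pixel's ray), 0 where there is no reading.
- bot.camera_model(name): a dict with "K" (3x3 intrinsics, pixels), "eye" and "rotation" of the camera in the world. Camera axes: x right, y up, looking along -z (the intrinsics and any distortion apply to the point x, -y, -z); pixel columns grow to the right and rows downward; lengths in mm; the calibration is good to about 2 mm. A picture is of the moment at which its call begins. camera_model takes no time and is no camera call.
- bot.finish_job(): hands the job in; it is judged then, once.
The state is a dict: "time": time; "joint_positions": joint angles; "joint_vel": joint speeds; "joint_torque": joint torques, N m; "tool_pos": TCP position; "tool_rot": TCP orientation; "wrist_force": force on the tool from outside, world axes, zero at the start; "ft_torque": the same for the moment, N m; "finger_gap": finger opening in mm; "finger_force": force on a finger pad.
Only numpy, scipy, OpenCV 4.12 (cv2) and the standard library are available. Lean on these libraries where they do the work, as an engineer would, in place of code of your own. Each camera call takes 0.05 s, during which the arm holds its last target. There are 200 camera calls.

## Working session

There is one attempt and no reset: what is moved stays moved. The work goes in short steps, Python scripts to look and compute and a tool call to move; the robot and the scene stay as the last step left them, time stands still between calls to the robot, and variables do not carry over. Pictures are saved under pics/ and viewed, at most 13 in all, crops included, and the job is handed in when it is done.

Besides the shell and the picture viewer there is one more tool, called after "Call:" as name(argument=value, ...), one argument or row to a line, values as JSON. send_rows: Moves the arm, as the interface text tells. Its arguments: {"type":"object","properties":{"jaw":{"type":"array","items":{"type":"number"}},"delta_pos":{"type":"array","items":{"type":"array","items":{"type":"number"}}},"turn":{"type":"array","items":{"type":"number"}},"squeeze":{"type":"number"}},"required":["jaw","delta_pos","turn"]}

```bash
mkdir -p pics; ls; python3 - <<'E'
from rig import bot
import cv2,numpy as np
for n in("scene","top"):
    im,d=bot.capture(n); np.savez(f"pics/{n}0.npz",im=im,d=d)
    cv2.imwrite(f"pics/{n}0.png",im[:,:,::-1]); m=bot.camera_model(n); print(n,m)
print(bot.get_state())
E
```

```text
pics
scene {'K': array([[388.08949155,   0.        , 321.13984521],
       [  0.        , 388.08949155, 202.18683387],
       [  0.        ,   0.        ,   1.        ]]), 'eye': array([1290.04457815, -798.84473994,  988.77988489]), 'rotation': array([[ 0.7670255 , -0.39682896,  0.50418117],
       [ 0.64144354,  0.49251441, -0.58820042],
       [-0.01490153,  0.77456848,  0.63231449]])}
top {'K': array([[461.56293246,   0.        , 318.86232384],
       [  0.        , 461.56293246, 197.85166262],
       [  0.        ,   0.        ,   1.        ]]), 'eye': array([ 250.69431887,   21.02939747, 1659.09839851]), 'rotation': array([[-0.11644365,  0.96794792, -0.22252574],
       [-0.99318417, -0.11463376,  0.02107837],
       [-0.0051062 ,  0.22346349,  0.97469893]])}
{'time': 0.1, 'joint_positions': array([-1.38171313e+00,  9.17676595e-02,  1.23176538e+00, -1.22675025e-06,
        1.81977830e+00, -5.67133276e-02]), 'joint_vel': array([-0.00092476,  0.00042799, -0.0022422 , -0.00149512, -0.00119366,
        0.00041018]), 'joint_torque': array([ 2.10186961e-03, -4.47858524e+01, -4.07569420e+01,  7.00785918e-02,
        2.84921669e-02, -1.23161262e-04]), 'tool_pos': array([ 145.9383488 , -581.71187743,  221.62951303]), 'tool_rot': array([[ 9.69943903e-01,  2.43328419e-01, -3.24209480e-04],
       [ 2.43328616e-01, -9.69942440e-01,  1.68783076e-03],
       [ 9.62326558e-05, -1.71599060e-03, -9.99998523e-01]]), 'wrist_force': array([-0.13980744, -0.46369035, -0.25650871]), 'ft_torque': array([-0.01452631, -0.02297306, -0.03534794]), 'finger_force': 0.0, 'finger_gap': 87.73773081302193}
```

View pics/scene0.png

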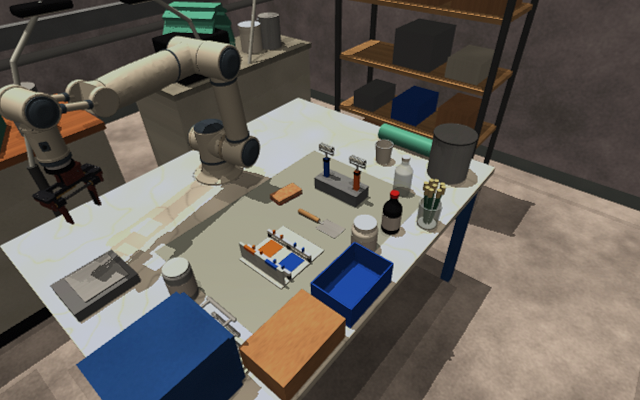

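View pics/top0.png

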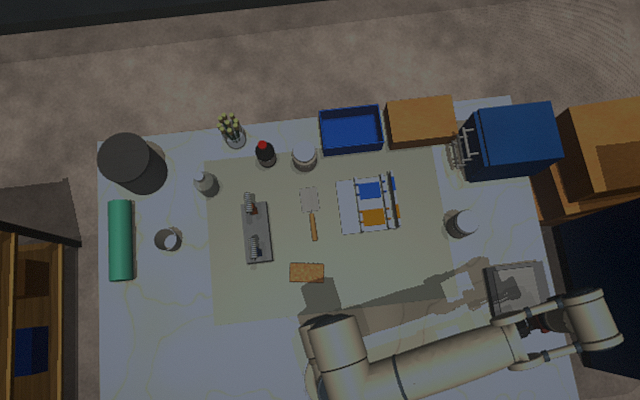

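```bash
cat >h.py <<'E'
import numpy as np,cv2
from rig import bot
def cloud(n,d):
    m=bot.camera_model(n);K=m["K"];v,u=np.mgrid[:400,:640]
    p=np.stack([(u-K[0,2])/K[0,0]*d,-(v-K[1,2])/K[1,1]*d,-d],-1)
    return p@m["rotation"].T+m["eye"]
def rect(P): # xy centre, size, long-axis angle deg
    (c,s,a)=cv2.minAreaRect(P[:,:2].astype(np.float32))
    if s[0]<s[1]: s=s[::-1];a+=90
    return np.round(c,1),np.round(s,1),round((a+90)%180-90,2)
def load(n,k):
    z=np.load(f"pics/{n}{k}.npz");im=z["im"];return im,z["d"],cloud(n,z["d"]),cv2.cvtColor(im,cv2.COLOR_RGB2HSV)
E
cat >a.py <<'E'
from h import *
for n in("scene","top"):
    im,d,P,H=load(n,0); x,y,z=P[...,0],P[...,1],P[...,2]; ok=(d>0)
    print("==",n,"bench z",np.median(z[ok&(x>300)&(x<700)&(abs(z)<8)]))
    sat=(H[...,1]>130)&(H[...,2]>40)&ok&(x>250)&(x<800)&(abs(y)<500)
    masks={"blue":sat&(H[...,0]>100)&(H[...,0]<125),"orange":sat&(H[...,0]<18)&(H[...,0]>2)}
    for c,m in masks.items():
        nn,l,st,ce=cv2.connectedComponentsWithStats(m.astype(np.uint8),connectivity=8)
        for i in range(1,nn):
            if st[i,4]>8:
                Q=P[l==i]; print(c,st[i].tolist(),"med",np.median(Q,0).round(1),"z",np.percentile(Q[:,2],[2,98]).round(1),rect(Q))
    for lo,hi,t in((150,215,"heads"),(48,62,"stand top"),(66,82,"stop top"),(33,47,"rails")):
        m=ok&(z>lo)&(z<hi)&(x>250)&(x<750)&(abs(y)<450)
        nn,l,st,ce=cv2.connectedComponentsWithStats(m.astype(np.uint8),connectivity=8)
        for i in range(1,nn):
            if st[i,4]>25:
                Q=P[l==i]; print(t,st[i].tolist(),"med",np.median(Q,0).round(1),rect(Q),"zmax",np.percentile(Q[:,2],98).round(1))
E
python3 a.py
python3 - <<'E'
import cv2
a=cv2.imread("pics/scene0.png")[130:300,220:420];b=cv2.imread("pics/top0.png")[170:270,230:410]
a=cv2.resize(a,None,fx=3,fy=3,interpolation=2);cv2.imwrite("pics/c1.png",a)
b=cv2.resize(b,None,fx=4.4,fy=4.4,interpolation=2);cv2.imwrite("pics/c2.png",cv2.convertScaleAbs(b,alpha=1.8))
E
```

```text
== scene bench z -0.20774218966226954
blue [324, 162, 5, 15, 69] med [453.6 212.6  88.6] z [ 57.4 122.1] (array([452.3, 212.6]), array([19.5, 14.6]), 27.97)
blue [311, 242, 47, 54, 913] med [ 790.6 -148.2   48.9] z [ 1.  90.4] (array([ 766.8, -136.7]), array([264. ,  66.1]), 89.95)
blue [279, 253, 25, 18, 246] med [ 634.1 -194.5    8. ] z [ 3.6 50.8] (array([ 631.1, -206.8]), array([92.1, 60.3]), 88.97)
blue [265, 259, 12, 10, 61] med [ 628.5 -280.2   73.5] z [44.3 79. ] (array([ 608.6, -262.4]), array([99.3, 32.3]), -37.82)
orange [354, 170, 6, 3, 11] med [598.1 218.6 138.9] z [ 29.7 142.3] (array([535.6, 297.9]), array([213. ,  18.5]), -51.3)
orange [353, 174, 7, 17, 85] med [602.6 215.4  91.2] z [ 55.4 126. ] (array([593.1, 220.8]), array([36.2, 21. ]), -4.55)
orange [270, 183, 32, 22, 380] med [371.6  51.4  22. ] z [ 4.5 27.6] (array([354.2,  60.5]), array([119.3,  94.1]), 79.7)
orange [298, 209, 21, 13, 87] med [523.8  15.6  16.5] z [ 7.1 22.3] (array([524.2,  16.6]), array([97.8, 17.1]), 0.39)
orange [259, 240, 24, 17, 231] med [ 534.3 -194.5    8.3] z [ 3.8 50.9] (array([ 532.
[... 4193 characters left out ...]
 [204, 181, 12, 13, 26] med [686.2 362.5  72.2] (array([693.8, 363.9]), array([57.4, 17. ]), -48.73) zmax 81.0
rails [380, 173, 8, 35, 94] med [ 619.  -249.7   40.6] (array([ 621.7, -250. ]), array([126.4,  11.5]), 0.33) zmax 45.9
rails [355, 185, 6, 26, 67] med [ 603.7 -152.7   40.8] (array([ 606.5, -153.2]), array([91.3, 10.5]), 0.02) zmax 45.7
rails [385, 209, 6, 19, 47] med [ 523.9 -249.5   39.8] (array([ 518.9, -250. ]), array([67.3, 10.1]), 0.51) zmax 46.8
rails [359, 212, 4, 9, 26] med [ 535.6 -153.5   40. ] (array([ 536.4, -153.1]), array([29.5, 10. ]), 2.35) zmax 46.3
rails [360, 222, 4, 9, 27] med [ 500.5 -152.9   40.5] (array([ 500.7, -152.3]), array([29. , 10.9]), -8.3) zmax 45.8
```

View pics/c1.png

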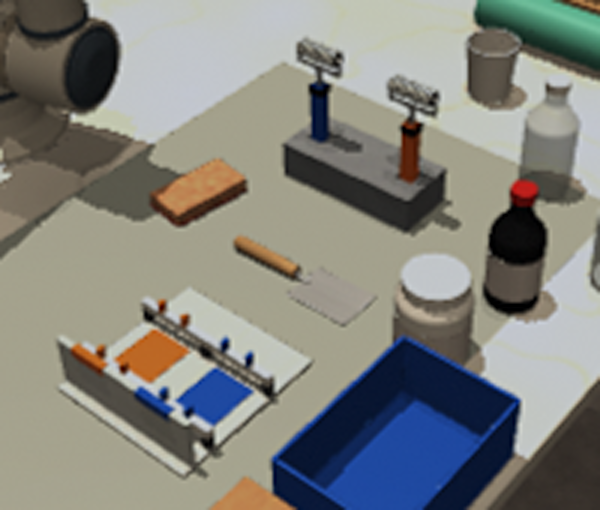

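View pics/c2.png

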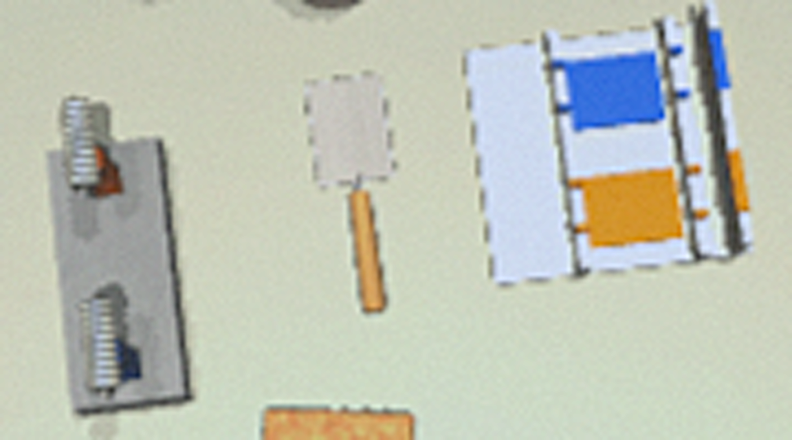

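The scene view shows blue (326,160) and orange (356,178) rollers in the stand, with the rack at (280,255). The top view shows the heads at (248,248) and (247,203) and the rack stop at (393,200). Depth from both views agrees: blue head ≈ (448.5,220,188), orange head ≈ (598,222,188), stop face y ≈ -275, rails at z ≈ 40, lane x ≈ 634.5 for blue and 534.5 for orange.

Call:
send_rows(
  jaw=[0.0878,0.0878,0.0878,0.0878,0.0878],
  delta_pos=[
    [0.033,-0.021,-0.01],
    [0.066,-0.041,-0.02],
    [0.099,-0.062,-0.03],
    [0.132,-0.082,-0.04],
    [0.165,-0.103,-0.05],
  ],
  turn=[-7,-14,-21,-28,-35],
  squeeze=10,
)

```text
time: 0.52
tool_pos: [281.7, -440.4, 272.5]
tool_rot: [[0.651, 0.759, -0.0], [0.759, -0.651, 0.001], [0.0, -0.001, -1.0]]
wrist_force: [1.8, -0.6, -0.1]
finger_gap: 87.8
finger_force: 0.0
```

Call:
send_rows(
  jaw=[0.0878,0.0878,0.0878,0.0878,0.0878],
  delta_pos=[
    [0.039,0.002,0],
    [0.078,0.004,0],
    [0.116,0.006,0],
    [0.155,0.008,0],
    [0.194,0.01,0],
  ],
  turn=[-7,-14,-21,-28,-35],
)

```text
time: 0.93
tool_pos: [416.5, -300.2, 272.3]
tool_rot: [[0.097, 0.995, -0.0], [0.995, -0.097, 0.0], [0.0, -0.0, -1.0]]
wrist_force: [0.7, -0.9, -0.4]
finger_gap: 87.9
finger_force: 0.0
```

Call:
send_rows(
  jaw=[0.0878,0.0878,0.0878,0.0878,0.0878],
  delta_pos=[
    [0.04,-0.001,0],
    [0.08,-0.002,0],
    [0.12,-0.002,0],
    [0.16,-0.003,0],
    [0.2,-0.0035,0],
  ],
  turn=[-2,-4,-5.6,-5.6,-5.6],
)

```text
time: 1.35
tool_pos: [432.3, -100.7, 272.2]
tool_rot: [[0.006, 1.0, -0.0], [1.0, -0.006, 0.0], [0.0, -0.0, -1.0]]
wrist_force: [0.2, -0.3, -0.6]
finger_gap: 87.9
finger_force: 0.0
```

Call:
send_rows(
  jaw=[0.0878,0.0878,0.0878,0.0878,0.0878],
  delta_pos=[
    [0.04,0.003,0],
    [0.08,0.006,0],
    [0.12,0.01,0],
    [0.16,0.013,0],
    [0.2,0.016,0],
  ],
  turn=[0,0,0,0,0],
)

```text
time: 1.77
tool_pos: [449.4, 99.3, 272.4]
tool_rot: [[0.006, 1.0, -0.0], [1.0, -0.006, -0.0], [-0.0, -0.0, -1.0]]
wrist_force: [0.2, 0.0, 0.4]
finger_gap: 87.9
finger_force: 0.0
```

Call:
send_rows(
  jaw=[0.0878,0.0878,0.0878,0.0878,0.0878],
  delta_pos=[
    [0.04,0,0],
    [0.08,0,0],
    [0.11,0,0],
    [0.12,0,0],
    [0.12,0,0],
  ],
  turn=[0,0,0,0,0],
)

```text
time: 2.18
tool_pos: [450.0, 219.2, 271.7]
tool_rot: [[0.002, 1.0, -0.002], [1.0, -0.002, -0.0], [-0.0, -0.002, -1.0]]
wrist_force: [-0.2, 0.1, -0.4]
finger_gap: 87.5
finger_force: 0.0
```

Call:
send_rows(
  jaw=[0.0878,0.0878,0.0878,0.0878,0.0878],
  delta_pos=[
    [0.001,-0.001,0.025],
    [0.001,-0.001,0.05],
    [0.001,-0.001,0.075],
    [0.001,-0.001,0.095],
    [0.001,-0.001,0.103],
  ],
  turn=[0,0,0,0,0],
)

```text
time: 2.6
tool_pos: [448.6, 216.0, 166.1]
tool_rot: [[0.007, 1.0, -0.004], [1.0, -0.007, -0.003], [-0.003, -0.004, -1.0]]
wrist_force: [-0.6, -0.6, 0.3]
finger_gap: 87.9
finger_force: 0.0
```

Call:
send_rows(
  jaw=[0.06,0.06,0.06,0.06,0.06],
  delta_pos=[
    [0,0,0],
    [0,0,0],
    [0,0,0],
    [0,0,0],
    [0,0,0],
  ],
  turn=[0,0,0,0,0],
  squeeze=10,
)

```text
time: 3.02
tool_pos: [450.1, 218.4, 171.2]
tool_rot: [[0.006, 1.0, 0.002], [1.0, -0.006, 0.001], [0.001, 0.002, -1.0]]
wrist_force: [0.6, -0.7, 1.3]
finger_gap: 73.8
finger_force: 10.0
```

```bash
python3 - <<'E'
from h import *
for n in("scene","top"):
    im,d=bot.capture(n); np.savez(f"pics/{n}1.npz",im=im,d=d)
    c=im[110:230,280:400] if n=="scene" else im[170:290,200:320]
    cv2.imwrite(f"pics/{n}1c.png",cv2.resize(c[:,:,::-1],None,fx=3,fy=3,interpolation=2))
a=[cv2.imread(f"pics/{n}1c.png") for n in("scene","top")];cv2.imwrite("pics/d1.png",np.hstack(a))
s=bot.get_state();print(s["tool_pos"],s["finger_gap"],s["finger_force"])
E
```

```text
[450.08490449 218.53681436 171.11576581] 73.7000828382801 10.003176927566528
```

View pics/d1.png

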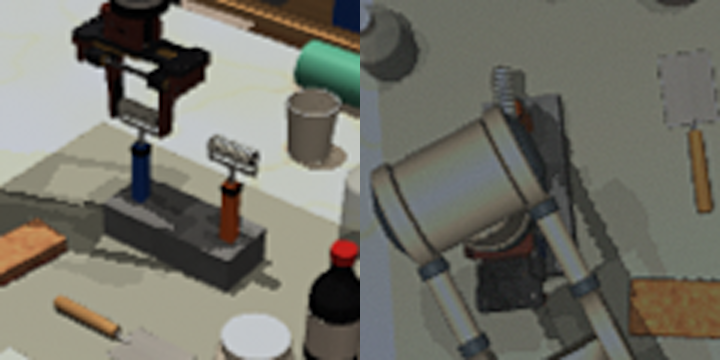

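Both views show the jaws around the blue fork, and the gap is 73.8 mm with 10 N grip, matching the 74 mm fork. Lifting now.

Call:
send_rows(
  jaw=[0.06,0.06,0.06,0.06,0.06],
  delta_pos=[
    [0,0,-0.015],
    [0,0,-0.035],
    [0,0,-0.06],
    [0,0,-0.085],
    [0,0,-0.095],
  ],
  turn=[0,0,0,0,0],
)

```text
time: 3.53
tool_pos: [450.1, 218.7, 268.5]
tool_rot: [[0.005, 1.0, 0.004], [1.0, -0.005, 0.002], [0.002, 0.004, -1.0]]
wrist_force: [-0.8, -0.9, -0.1]
finger_gap: 73.4
finger_force: 10.0
```

Call:
send_rows(
  jaw=[0.06,0.06,0.06,0.06,0.06],
  delta_pos=[
    [-0.02,0,0],
    [-0.045,0,0],
    [-0.07,0,0],
    [-0.1,0,0],
    [-0.13,0,0],
  ],
  turn=[0,0,0,0,0],
)

```text
time: 3.95
tool_pos: [448.5, 87.4, 263.8]
tool_rot: [[0.004, 1.0, -0.001], [1.0, -0.004, -0.0], [-0.0, -0.001, -1.0]]
wrist_force: [0.7, 0.3, -1.7]
finger_gap: 73.4
finger_force: 10.0
```

Call:
send_rows(
  jaw=[0.06,0.06,0.06,0.06,0.06],
  delta_pos=[
    [-0.03,0.017,0],
    [-0.06,0.034,0],
    [-0.09,0.051,0],
    [-0.12,0.068,0],
    [-0.15,0.085,0],
  ],
  turn=[0,0,0,0,0],
)

```text
time: 4.37
tool_pos: [533.4, -63.7, 263.8]
tool_rot: [[0.006, 1.0, -0.001], [1.0, -0.006, 0.0], [0.0, -0.001, -1.0]]
wrist_force: [0.8, 0.2, -1.1]
finger_gap: 73.3
finger_force: 10.0
```

Call:
send_rows(
  jaw=[0.06,0.06,0.06,0.06,0.06],
  delta_pos=[
    [-0.03,0.02,0],
    [-0.06,0.04,0],
    [-0.08,0.06,0],
    [-0.095,0.08,0],
    [-0.1,0.09,0],
  ],
  turn=[0,0,0,0,0],
)

```text
time: 4.78
tool_pos: [623.6, -165.3, 262.0]
tool_rot: [[0.008, 1.0, -0.002], [1.0, -0.008, 0.0], [0.0, -0.002, -1.0]]
wrist_force: [1.1, 0.5, -0.9]
finger_gap: 73.7
finger_force: 10.0
```

```bash
cat >b.py <<'E'
from h import *
import sys
k,col=sys.argv[1],sys.argv[2]; x0,y0=map(float,sys.argv[3:5])
for n in("scene","top"):
    im,d=bot.capture(n); np.savez(f"pics/{n}{k}.npz",im=im,d=d); im,d,P,H=load(n,k)
    h=H[...,0]; hm=(h>100)&(h<125) if col=="blue" else (h>2)&(h<18)
    m=hm&(H[...,1]>120)&(H[...,2]>35)&(d>0)&(abs(P[...,0]-x0)<30)&(abs(P[...,1]-y0)<120)&(P[...,2]>float(sys.argv[5]))
    Q=P[m]
    print(n,len(Q))
    if len(Q)>10:
        a=np.polyfit(Q[:,2],Q[:,1],1);b=np.polyfit(Q[:,2],Q[:,0],1)
        print(" z",np.percentile(Q[:,2],[1,99]).round(1),"y",np.percentile(Q[:,1],[1,99]).round(1),"med",np.median(Q,0).round(1),"dy/dz",a[0].round(3),"dx/dz",b[0].round(3))
    if n=="scene": cv2.imwrite(f"pics/s{k}.png",cv2.resize(im[130:300,200:420,::-1],None,fx=3,fy=3,interpolation=2))
s=bot.get_state();print(s["tool_pos"],s["finger_gap"],s["time"])
E
python3 b.py 2 blue 624 -165 60
```

```text
scene 242
 z [ 66.3 230.9] y [-284.3 -154.8] med [ 628.9 -168.6  151.7] dy/dz 0.738 dx/dz -0.022
top 22
 z [134.  635.2] y [-153.9  -92.2] med [627.9 -95.2 620.4] dy/dz 0.117 dx/dz 0.027
[ 623.18056561 -163.79149441  261.82903648] 73.39872397189696 4.8833
```

View pics/s2.png

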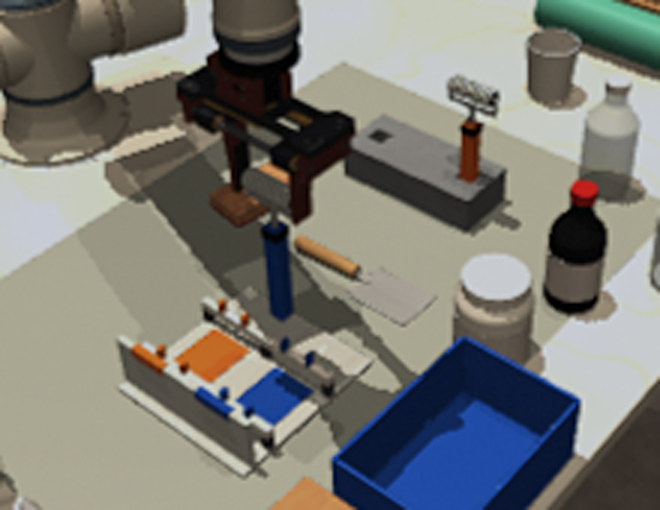

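The blue roller hangs nearly upright in the jaws, handle at crop (278,270), clear of the rack. My fit picked up the blue mark on the stop, so I'm refitting without it.

```bash
python3 - <<'E'
from h import *
im,d,P,H=load("scene",2)
m=(H[...,0]>100)&(H[...,0]<125)&(H[...,1]>120)&(H[...,2]>25)&(d>0)&(abs(P[...,0]-624)<30)&(abs(P[...,1]+165)<50)&(P[...,2]>60)
Q=P[m]
for lo in range(85,240,15):
    q=Q[(Q[:,2]>=lo)&(Q[:,2]<lo+15)]
    if len(q): print(lo,len(q),np.percentile(q,[5,50,95],0).round(1).tolist())
print(Q[:,2].min(),Q[:,2].max())
E
```

```text
100 13 [[615.9, -168.9, 106.5], [625.9, -167.5, 111.0], [631.2, -160.6, 114.5]]
115 23 [[612.6, -169.6, 117.1], [626.7, -166.7, 123.9], [632.6, -158.5, 128.4]]
130 22 [[616.4, -169.2, 132.1], [629.0, -166.8, 137.4], [632.4, -156.4, 143.7]]
145 28 [[617.5, -170.6, 145.7], [629.6, -167.3, 153.4], [632.9, -155.6, 159.5]]
160 21 [[615.1, -171.2, 162.4], [626.4, -169.1, 170.2], [632.2, -159.9, 174.7]]
175 25 [[615.3, -170.2, 176.5], [629.5, -168.4, 182.5], [633.8, -158.4, 189.7]]
190 24 [[619.1, -171.4, 192.8], [630.6, -169.5, 199.3], [635.1, -158.6, 204.3]]
205 23 [[615.6, -171.7, 205.5], [630.4, -168.7, 210.1], [633.8, -156.4, 218.4]]
220 14 [[616.1, -169.3, 226.9], [626.8, -164.9, 229.1], [629.8, -155.0, 232.0]]
104.37230030114961 232.35002152487448
```

Call:
send_rows(
  jaw=[0.06,0.06,0.06,0.06,0.06],
  delta_pos=[
    [-0.025,0.004,0],
    [-0.05,0.008,0],
    [-0.075,0.011,0],
    [-0.095,0.011,0],
    [-0.101,0.0115,0],
  ],
  turn=[0,0,0,0,0],
)

```text
time: 5.3
tool_pos: [632.5, -265.8, 263.7]
tool_rot: [[0.008, 1.0, -0.002], [1.0, -0.008, -0.0], [-0.0, -0.002, -1.0]]
wrist_force: [-0.5, 0.6, -1.9]
finger_gap: 73.8
finger_force: 10.0
```

Call:
send_rows(
  jaw=[0.06,0.06,0.06,0.06,0.06],
  delta_pos=[
    [0,0,0.015],
    [0,0,0.03],
    [0,0,0.045],
    [0,0,0.055],
    [0,0,0.055],
  ],
  turn=[0,0,0,0,0],
)

```text
time: 5.72
tool_pos: [632.4, -262.1, 206.4]
tool_rot: [[0.005, 1.0, -0.004], [1.0, -0.004, 0.002], [0.002, -0.004, -1.0]]
wrist_force: [-0.1, -0.3, -2.7]
finger_gap: 73.7
finger_force: 10.0
```

```bash
cat >c.py <<'E'
from h import *
import sys
k,col=sys.argv[1],sys.argv[2]; x0,ya,yb,z0,z1=map(float,sys.argv[3:8])
im,d=bot.capture("scene"); np.savez(f"pics/scene{k}.npz",im=im,d=d); im,d,P,H=load("scene",k)
h=H[...,0]; hm=(h>100)&(h<125) if col=="blue" else ((h>1)&(h<20))
m=hm&(H[...,1]>110)&(H[...,2]>25)&(d>0)&(abs(P[...,0]-x0)<30)&(P[...,1]>ya)&(P[...,1]<yb)&(P[...,2]>z0)
Q=P[m]
for lo in range(int(z0),int(z1),15):
    q=Q[(Q[:,2]>=lo)&(Q[:,2]<lo+15)]
    if len(q): print(lo,len(q),np.percentile(q,[5,50,95],0).round(1).tolist())
cv2.imwrite(f"pics/s{k}.png",cv2.resize(im[180:300,220:380,::-1],None,fx=4,fy=4,interpolation=2))
s=bot.get_state();print(s["tool_pos"].round(1),s["wrist_force"].round(1),s["finger_gap"],s["time"])
E
python3 c.py 3 blue 634 -310 -210 35 170
```

```text
35 14 [[613.1, -255.6, 41.0], [632.8, -252.7, 46.2], [654.4, -246.3, 49.6]]
50 33 [[619.7, -267.9, 51.1], [639.3, -252.6, 55.6], [653.3, -239.9, 64.6]]
65 78 [[611.4, -284.3, 66.4], [636.0, -277.8, 74.1], [653.3, -249.2, 78.2]]
80 19 [[627.5, -258.8, 81.3], [639.5, -255.4, 87.8], [641.8, -245.8, 92.6]]
95 25 [[625.1, -261.4, 95.3], [638.2, -258.3, 103.3], [641.8, -247.2, 109.1]]
110 23 [[625.9, -262.1, 112.7], [639.4, -260.2, 118.4], [641.7, -247.5, 124.1]]
125 20 [[625.2, -263.3, 125.5], [640.2, -259.8, 133.0], [642.2, -249.2, 138.3]]
140 28 [[627.5, -264.3, 141.1], [640.6, -261.3, 146.5], [643.1, -248.8, 152.7]]
155 8 [[629.8, -263.9, 155.9], [641.5, -258.1, 157.8], [642.8, -251.0, 160.3]]
[ 632.7 -262.4  208.2] [ 0.3  0.5 -1.7] 73.59254161748763 5.7667
```

View pics/s3.png

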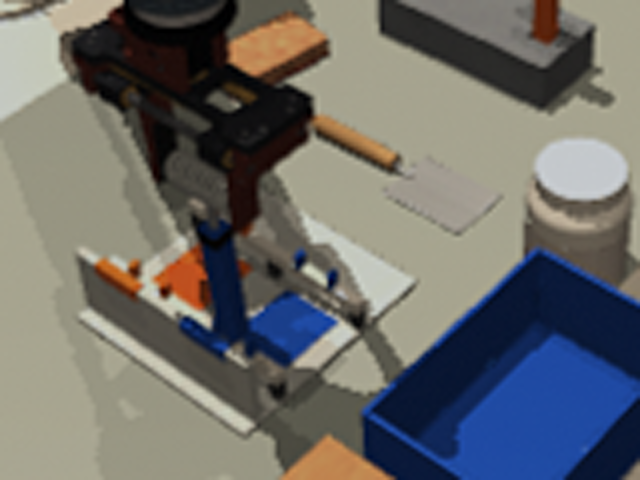

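The crop shows the butt at (232,345), just above the first rail, leaning about 5° with the head toward the stop. I'll shift toward the stop, touch down, and tip it the other way.

Call:
send_rows(
  jaw=[0.06,0.06,0.06,0.06,0.06],
  delta_pos=[
    [-0.005,0.001,0],
    [-0.01,0.001,0],
    [-0.015,0.001,0],
    [-0.015,0.001,0.003],
    [-0.015,0.001,0.006],
  ],
  turn=[0,0,0,0,0],
)

```text
time: 6.18
tool_pos: [634.4, -279.4, 204.2]
tool_rot: [[0.006, 1.0, 0.001], [1.0, -0.006, -0.0], [-0.0, 0.001, -1.0]]
wrist_force: [-0.4, -0.7, -1.2]
finger_gap: 73.8
finger_force: 10.0
```

Call:
send_rows(
  jaw=[0.06,0.06,0.06,0.06,0.06],
  delta_pos=[
    [0,0,0.002],
    [0,0,0.004],
    [0.005,0,0.004],
    [0.01,0,0.004],
    [0.015,0,0.004],
  ],
  turn=[0,0,0,0,0],
)

```text
time: 6.6
tool_pos: [634.4, -263.5, 201.0]
tool_rot: [[0.006, 1.0, 0.002], [1.0, -0.006, -0.001], [-0.001, 0.002, -1.0]]
wrist_force: [-0.9, 0.3, 5.5]
finger_gap: 73.7
finger_force: 10.0
```

```bash
python3 c.py 4 blue 634 -310 -210 35 170
```

```text
35 6 [[650.4, -253.3, 45.6], [653.3, -249.1, 47.0], [655.8, -245.4, 48.7]]
50 11 [[640.6, -262.9, 50.2], [645.5, -254.1, 55.9], [653.4, -244.6, 64.5]]
65 77 [[612.1, -283.9, 67.1], [636.3, -278.4, 74.3], [654.0, -261.3, 78.0]]
80 23 [[627.3, -272.8, 81.8], [641.2, -269.4, 88.5], [644.1, -257.6, 92.2]]
95 23 [[628.4, -271.9, 96.0], [640.5, -269.6, 101.7], [644.7, -259.6, 107.6]]
110 25 [[628.6, -272.2, 110.6], [640.9, -268.5, 117.4], [644.3, -258.5, 124.2]]
125 25 [[627.7, -271.7, 125.7], [638.7, -269.2, 132.8], [643.8, -260.4, 139.4]]
140 22 [[630.6, -271.6, 142.6], [642.8, -268.9, 147.4], [646.1, -260.3, 152.8]]
155 16 [[626.2, -270.1, 157.9], [637.0, -266.3, 168.5], [645.3, -257.0, 169.4]]
[ 634.6 -262.3  201. ] [-1.3  0.3  4.1] 73.46419783134718 6.65
```

Upright and touching the rail at about 5 N, with the pivot corner near the rail's centre. Now tipping along the arc about that corner to 30°.

Call:
send_rows(
  jaw=[0.06,0.06,0.06,0.06,0.06],
  delta_pos=[
    [0.018,0,0],
    [0.036,0,0.002],
    [0.054,0,0.006],
    [0.072,0,0.012],
    [0.089,0,0.019],
  ],
  turn=[0,0,0,0,0],
)

```text
time: 7.07
tool_pos: [634.7, -173.0, 180.0]
tool_rot: [[0.005, 1.0, -0.0], [1.0, -0.005, 0.001], [0.001, -0.0, -1.0]]
wrist_force: [0.3, -0.3, -1.4]
finger_gap: 73.3
finger_force: 10.0
```

```bash
python3 c.py 5 blue 634 -270 -170 45 170
```

```text
45 25 [[613.1, -261.3, 49.0], [643.1, -251.3, 53.3], [654.7, -245.5, 58.0]]
60 38 [[626.7, -262.1, 61.6], [637.4, -255.0, 66.0], [643.9, -243.1, 73.6]]
75 33 [[627.9, -251.7, 75.4], [637.4, -246.4, 82.4], [645.0, -240.2, 88.7]]
90 37 [[629.0, -242.6, 91.6], [639.1, -237.3, 97.9], [645.5, -224.3, 104.3]]
105 37 [[626.7, -233.7, 106.2], [640.1, -226.3, 112.3], [643.9, -214.0, 118.2]]
120 35 [[626.5, -224.4, 120.6], [637.5, -218.0, 126.1], [644.9, -209.2, 134.3]]
135 32 [[628.3, -216.9, 135.2], [637.5, -210.3, 140.9], [645.5, -203.5, 148.6]]
150 14 [[625.9, -206.8, 150.4], [635.0, -198.9, 156.6], [642.5, -193.3, 160.2]]
[ 634.7 -169.4  178.2] [1.  3.7 1.3] 73.49563970859383 7.1167
```

View pics/s5.png

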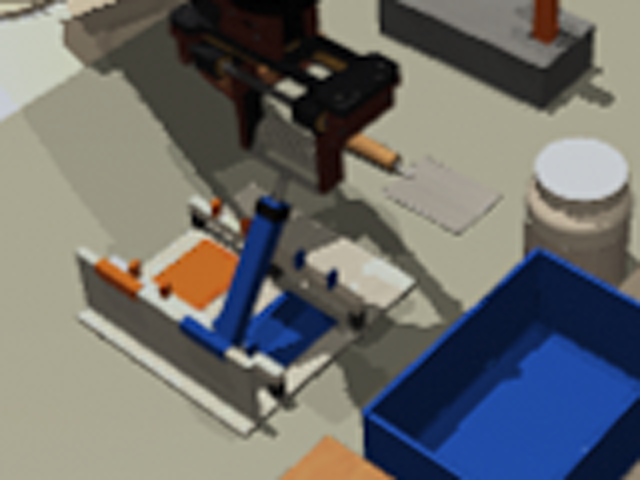

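The crop shows the handle leaning about 31° the right way, its butt on the first rail between the blue cheeks (235,340). Continuing.

Call:
send_rows(
  jaw=[0.06,0.06,0.06,0.06,0.06],
  delta_pos=[
    [0.016,0,0.01],
    [0.031,0,0.021],
    [0.045,0,0.033],
    [0.057,0,0.047],
    [0.068,0,0.062],
  ],
  turn=[0,0,0,0,0],
)

```text
time: 7.53
tool_pos: [635.1, -105.5, 117.7]
tool_rot: [[0.005, 1.0, -0.0], [1.0, -0.005, 0.0], [0.0, -0.0, -1.0]]
wrist_force: [0.6, 0.1, -0.8]
finger_gap: 73.7
finger_force: 10.0
```

Call:
send_rows(
  jaw=[0.06,0.06,0.06,0.06,0.06],
  delta_pos=[
    [0.005,0,0.008],
    [0.009,0,0.016],
    [0.013,0,0.025],
    [0.017,0,0.033],
    [0.0175,0,0.034],
  ],
  turn=[0,0,0,0,0],
)

```text
time: 7.95
tool_pos: [634.8, -88.8, 82.7]
tool_rot: [[0.005, 1.0, -0.002], [1.0, -0.005, 0.001], [0.001, -0.002, -1.0]]
wrist_force: [0.0, 0.7, -2.0]
finger_gap: 73.6
finger_force: 10.0
```

```bash
python3 c.py 6 blue 634 -270 -90 40 170
```

```text
40 44 [[614.9, -254.6, 44.1], [644.9, -246.5, 51.0], [654.5, -154.4, 54.5]]
55 109 [[629.0, -251.0, 55.3], [639.9, -225.4, 64.0], [646.2, -187.5, 69.4]]
70 107 [[627.6, -204.4, 70.7], [637.8, -175.3, 77.4], [645.5, -143.9, 83.9]]
85 14 [[628.8, -154.7, 85.1], [639.2, -145.2, 85.9], [644.1, -139.7, 89.0]]
[634.9 -89.   83.4] [-0.5 -0.8 -0.3] 73.05255635555572 8.0
```

Call:
send_rows(
  jaw=[0.06,0.06,0.06,0.06,0.06],
  delta_pos=[
    [0.004,0,0.011],
    [0.007,0,0.022],
    [0.009,0,0.032],
    [0.011,0,0.042],
    [0.012,0,0.049],
  ],
  turn=[0,0,0,0,0],
)

```text
time: 8.42
tool_pos: [634.9, -77.0, 33.7]
tool_rot: [[0.005, 1.0, -0.001], [1.0, -0.005, 0.0], [0.0, -0.001, -1.0]]
wrist_force: [0.4, -1.3, 1.4]
finger_gap: 73.4
finger_force: 10.0
```

Call:
send_rows(
  jaw=[0.06,0.06,0.06,0.06,0.06],
  delta_pos=[
    [0,0,0.001],
    [0,0,0.002],
    [0,0,0.002],
    [0,0,0.002],
    [0,0,0.002],
  ],
  turn=[0,0,0,0,0],
)

```text
time: 8.83
tool_pos: [635.7, -77.2, 34.3]
tool_rot: [[0.006, 1.0, 0.001], [1.0, -0.006, 0.0], [0.0, 0.001, -1.0]]
wrist_force: [-0.4, 1.2, 0.1]
finger_gap: 73.4
finger_force: 10.0
```

```bash
python3 c.py 7 blue 634 -270 -90 25 80
```

```text
40 57 [[614.8, -253.8, 45.3], [646.4, -198.5, 52.3], [653.9, -141.2, 54.4]]
55 186 [[629.4, -243.7, 56.3], [641.1, -192.2, 62.4], [647.9, -134.1, 69.2]]
70 15 [[630.5, -245.5, 70.2], [635.5, -234.6, 71.1], [644.3, -226.2, 71.9]]
[635.6 -77.2  34.2] [-0.7  0.3 -0.9] 73.35755782545219 8.8833
```

View pics/s7.png

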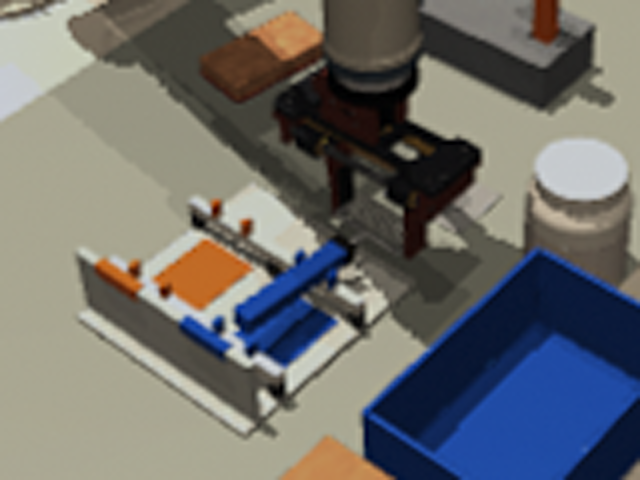

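```bash
cat >f.py <<'E'
from h import *
import sys
k,col,x0,yb=sys.argv[1],sys.argv[2],float(sys.argv[3]),float(sys.argv[4])
for n in("scene","top"):
    if len(sys.argv)>5:
        im,d=bot.capture(n); np.savez(f"pics/{n}{k}.npz",im=im,d=d)
        if n=="scene": cv2.imwrite(f"pics/s{k}.png",cv2.resize(im[180:300,220:380,::-1],None,fx=4,fy=4,interpolation=2))
    try: im,d,P,H=load(n,k)
    except Exception: continue
    h=H[...,0]; hm=(h>100)&(h<125) if col=="blue" else ((h>1)&(h<20))
    m=hm&(H[...,1]>110)&(H[...,2]>25)&(d>0)&(abs(P[...,0]-x0)<9)&(P[...,1]>-300)&(P[...,1]<yb)&(P[...,2]>30)
    Q=P[m]
    for lo in range(-290,-90,15):
        q=Q[(Q[:,1]>=lo)&(Q[:,1]<lo+15)]
        if len(q)>2: print(n,lo,len(q),"x",np.median(q[:,0]).round(1),"z5/50/95",np.percentile(q[:,2],[5,50,95]).round(1),"ymin",q[:,1].min().round(1))
    # silvery head region
    m=(d>0)&(abs(P[...,0]-x0)<34)&(P[...,1]>-125)&(P[...,1]<-55)&(P[...,2]>25)&(P[...,2]<75)&(H[...,1]<90)
    if m.sum(): print(n,"head",m.sum(),np.percentile(P[m],[3,50,97],0).round(1).tolist())
E
python3 f.py 7 blue 635.5 -90
```

```text
scene -290 22 x 635.1 z5/50/95 [68.2 76.3 79.5] ymin -286.2
scene -260 6 x 636.0 z5/50/95 [55.3 65.3 71.1] ymin -246.5
scene -245 22 x 637.3 z5/50/95 [58.5 69.7 71.5] ymin -244.7
scene -230 15 x 637.9 z5/50/95 [67.3 68.7 71. ] ymin -229.8
scene -215 16 x 637.2 z5/50/95 [61.3 66.2 69.6] ymin -215.0
scene -200 18 x 635.2 z5/50/95 [61.9 65.  69.2] ymin -200.0
scene -185 15 x 638.3 z5/50/95 [60.5 63.5 65.9] ymin -184.8
scene -170 15 x 637.3 z5/50/95 [57.9 61.1 62.8] ymin -169.6
scene -155 16 x 637.3 z5/50/95 [57.8 59.7 63.1] ymin -154.6
scene -140 13 x 637.9 z5/50/95 [56.6 59.2 61.4] ymin -138.5
scene head 156 [[602.8, -122.0, 36.9], [635.5, -78.8, 46.8], [663.5, -63.8, 57.4]]
```

The crop shows the blue handle lying in its lane, butt at (240,315), but about 6° butt-high (top face z 70 at the butt, 60 at rail 2). I'll raise the head a little to level it, then push it home.

Call:
send_rows(
  jaw=[0.06,0.06,0.06,0.06,0.06],
  delta_pos=[
    [0,0,-0.002],
    [0,0,-0.004],
    [-0.003,0,-0.006],
    [-0.008,0,-0.006],
    [-0.015,0,-0.006],
  ],
  turn=[0,0,0,0,0],
)

```text
time: 9.3
tool_pos: [635.5, -92.4, 40.1]
tool_rot: [[0.005, 1.0, 0.001], [1.0, -0.005, 0.0], [0.0, 0.001, -1.0]]
wrist_force: [0.2, 1.3, -0.1]
finger_gap: 73.3
finger_force: 10.0
```

```bash
python3 f.py 8 blue 635.5 -90 1;python3 -c "
from rig import bot
s=bot.get_state();print(s['tool_pos'],s['wrist_force'])"
```

```text
scene -290 18 x 635.7 z5/50/95 [65.9 75.  76.8] ymin -285.4
scene -275 13 x 635.5 z5/50/95 [57.1 62.6 73.8] ymin -273.6
scene -260 19 x 636.0 z5/50/95 [62.8 65.3 67.2] ymin -258.7
scene -245 21 x 638.3 z5/50/95 [47.1 64.3 67.4] ymin -244.3
scene -230 21 x 636.6 z5/50/95 [47.3 61.8 65.4] ymin -228.9
scene -215 25 x 639.8 z5/50/95 [50.7 61.6 64.9] ymin -214.9
scene -200 20 x 638.6 z5/50/95 [47.5 60.6 64.1] ymin -198.9
scene -185 16 x 637.0 z5/50/95 [57.6 61.1 63.9] ymin -183.4
scene -170 19 x 638.1 z5/50/95 [55.7 60.4 62.9] ymin -168.6
scene -155 16 x 635.6 z5/50/95 [56.7 59.5 62.8] ymin -154.8
scene head 144 [[604.9, -116.5, 41.8], [634.7, -92.3, 52.8], [664.2, -77.3, 60.8]]
top -290 13 x 635.2 z5/50/95 [72.6 77.5 82.3] ymin -284.8
top -275 4 x 640.7 z5/50/95 [65.7 69.5 75.3] ymin -274.3
top -260 25 x 634.9 z5/50/95 [58.8 67.4 72.3] ymin -259.9
top -245 23 x 633.3 z5/50/95 [54.9 64.7 71.3] ymin -244.2
top -230 21 x 632.7 z5/50/95 [58.8 65.1 71.2] ymin -228.9
top -215 25 x 634.7 z5/50/95 [52.6 63.4 72.3] ymin -214.1
top -200 21 x 633.3 z5/50/95 [54.8 65.  67.4] ymin -199.6
top -185 4 x 631.9 z5/50/95 [58.9 67.2 69.4] ymin -184.7
top -155 14 x 636.4 z5/50/95 [46.1 59.  66.2] ymin -153.4
[635.3828293  -93.72816947  39.8341496 ] [-0.49656769 -0.62608926  0.47112037]
```

Call:
send_rows(
  jaw=[0.06,0.06,0.06,0.06,0.06],
  delta_pos=[
    [0,0,-0.002],
    [0,0,-0.004],
    [0,0,-0.004],
    [-0.002,0,-0.004],
    [-0.004,0,-0.004],
  ],
  turn=[0,0,0,0,0],
)

```text
time: 9.82
tool_pos: [635.2, -96.0, 43.5]
tool_rot: [[0.005, 1.0, -0.0], [1.0, -0.005, 0.0], [0.0, -0.0, -1.0]]
wrist_force: [0.8, 0.8, -0.9]
finger_gap: 73.2
finger_force: 10.0
```

Call:
send_rows(
  jaw=[0.06,0.06,0.06,0.06,0.06],
  delta_pos=[
    [-0.002,0,0],
    [-0.004,0,0],
    [-0.006,0,0],
    [-0.006,0,0],
    [-0.006,0,0],
  ],
  turn=[0,0,0,0,0],
)

```text
time: 10.23
tool_pos: [635.2, -102.4, 43.6]
tool_rot: [[0.006, 1.0, -0.0], [1.0, -0.006, -0.0], [-0.0, -0.0, -1.0]]
wrist_force: [-0.5, 0.6, -1.5]
finger_gap: 73.1
finger_force: 10.0
```

```bash
python3 f.py 9 blue 635.5 -90 1;python3 -c "
from rig import bot
s=bot.get_state();print(s['tool_pos'],s['wrist_force'])"
```

```text
scene -290 18 x 636.1 z5/50/95 [70.3 74.2 78.5] ymin -285.4
scene -275 9 x 636.6 z5/50/95 [60.7 63.8 74.7] ymin -274.8
scene -260 22 x 637.6 z5/50/95 [56.3 60.  62.3] ymin -259.6
scene -245 27 x 638.3 z5/50/95 [48.9 59.1 62.3] ymin -244.8
scene -230 24 x 639.8 z5/50/95 [42.2 58.8 61.4] ymin -229.1
scene -215 21 x 638.2 z5/50/95 [46.9 59.9 62.3] ymin -214.7
scene -200 25 x 638.1 z5/50/95 [45.1 60.2 63.5] ymin -199.3
scene -185 18 x 636.2 z5/50/95 [46.4 59.8 61.9] ymin -183.4
scene -170 19 x 636.7 z5/50/95 [54.7 59.5 61.8] ymin -168.9
scene -155 4 x 636.6 z5/50/95 [49.7 59.9 62. ] ymin -154.5
scene head 138 [[603.8, -120.8, 45.9], [633.2, -101.9, 56.2], [664.2, -87.7, 65.0]]
top -290 17 x 637.3 z5/50/95 [43.2 77.6 82.7] ymin -284.1
top -275 19 x 634.9 z5/50/95 [41.6 60.7 70. ] ymin -274.9
top -260 20 x 633.7 z5/50/95 [54.3 62.5 66.9] ymin -258.3
top -245 25 x 634.4 z5/50/95 [50.7 60.2 67. ] ymin -245.0
top -230 21 x 633.4 z5/50/95 [54.2 59.8 65.1] ymin -229.8
top -215 25 x 635.2 z5/50/95 [54.6 62.2 65.6] ymin -214.6
top -200 13 x 633.6 z5/50/95 [53.2 62.1 67. ] ymin -198.6
top -170 13 x 635.1 z5/50/95 [56.1 61.6 68. ] ymin -164.5
[ 635.24410954 -102.236767     43.63233105] [ 0.33829536  0.31428701 -0.77715748]
```

Call:
send_rows(
  jaw=[0.06,0.06,0.06,0.06,0.06],
  delta_pos=[
    [-0.001,0,0],
    [-0.002,0,0],
    [-0.003,0,0],
    [-0.004,0,0],
    [-0.004,0,0],
  ],
  turn=[0,0,0,0,0],
)

```text
time: 10.75
tool_pos: [635.2, -106.1, 43.6]
tool_rot: [[0.005, 1.0, -0.0], [1.0, -0.005, 0.001], [0.001, -0.0, -1.0]]
wrist_force: [0.4, 0.6, -0.8]
finger_gap: 73.2
finger_force: 10.0
```

Call:
send_rows(
  jaw=[0.06,0.06,0.06,0.06,0.06],
  delta_pos=[
    [-0.001,0,0],
    [-0.002,0,0],
    [-0.003,0,0],
    [-0.004,0,0],
    [-0.004,0,0],
  ],
  turn=[0,0,0,0,0],
)

```text
time: 11.17
tool_pos: [635.1, -106.5, 43.3]
tool_rot: [[0.003, 1.0, -0.001], [1.0, -0.003, 0.006], [0.006, -0.001, -1.0]]
wrist_force: [-0.3, 11.0, -0.8]
finger_gap: 73.2
finger_force: 10.0
```

Call:
send_rows(
  jaw=[0.0878,0.0878,0.0878,0.0878,0.0878],
  delta_pos=[
    [0,0,0],
    [0,0,0],
    [0,0,0],
    [0.004,0,0],
    [0.004,0,0],
  ],
  turn=[0,0,0,0,0],
)

```text
time: 11.58
tool_pos: [635.3, -106.1, 43.9]
tool_rot: [[0.006, 1.0, 0.0], [1.0, -0.006, -0.0], [-0.0, 0.0, -1.0]]
wrist_force: [-0.5, 0.4, 0.9]
finger_gap: 87.9
finger_force: 0.0
```

Call:
send_rows(
  jaw=[0.0878,0.0878,0.0878,0.0878,0.0878],
  delta_pos=[
    [0,0,-0.01],
    [0,0,-0.03],
    [0,0,-0.06],
    [0,0,-0.1],
    [0,0,-0.14],
  ],
  turn=[0,0,0,0,0],
)

```text
time: 12.0
tool_pos: [634.5, -106.2, 184.9]
tool_rot: [[0.006, 1.0, -0.002], [1.0, -0.006, 0.0], [0.0, -0.002, -1.0]]
wrist_force: [1.2, 0.2, 0.8]
finger_gap: 87.6
finger_force: 0.0
```

Call:
send_rows(
  jaw=[0.0878,0.0878,0.0878,0.0878,0.0878],
  delta_pos=[
    [0.035,0,-0.03],
    [0.07,0,-0.06],
    [0.105,-0.01,-0.085],
    [0.14,-0.02,-0.085],
    [0.175,-0.03,-0.085],
  ],
  turn=[0,0,0,0,0],
)

```text
time: 12.42
tool_pos: [606.4, 70.1, 273.2]
tool_rot: [[0.007, 1.0, 0.006], [1.0, -0.007, 0.0], [0.0, 0.006, -1.0]]
wrist_force: [1.3, 0.7, -0.4]
finger_gap: 87.7
finger_force: 0.0
```

```bash
python3 f.py 10 blue 635.5 -90 1
```

```text
scene -290 20 x 636.4 z5/50/95 [69.6 75.3 77.5] ymin -286.7
scene -275 9 x 637.0 z5/50/95 [58.3 60.5 74.6] ymin -274.4
scene -260 25 x 637.1 z5/50/95 [50.8 59.  60.6] ymin -259.7
scene -245 23 x 639.3 z5/50/95 [47.  58.1 60.4] ymin -244.6
scene -230 25 x 639.4 z5/50/95 [43.2 57.5 61.1] ymin -229.6
scene -215 24 x 637.4 z5/50/95 [46.9 58.9 60.8] ymin -214.6
scene -200 23 x 637.9 z5/50/95 [48.4 58.6 60.5] ymin -199.6
scene -185 23 x 641.7 z5/50/95 [48.6 58.4 61.3] ymin -185.0
scene -170 19 x 635.0 z5/50/95 [55.5 59.5 62.1] ymin -169.1
scene -155 3 x 643.8 z5/50/95 [45.2 47.9 49.5] ymin -153.7
scene head 159 [[604.7, -123.0, 44.8], [638.1, -104.8, 54.4], [668.1, -88.6, 62.4]]
top -290 15 x 634.1 z5/50/95 [66.8 76.5 79.9] ymin -284.0
top -275 27 x 635.9 z5/50/95 [50.3 61.7 75.7] ymin -275.0
top -260 22 x 633.2 z5/50/95 [48.2 60.6 65. ] ymin -259.9
top -245 21 x 633.7 z5/50/95 [52.6 59.8 62.8] ymin -244.9
top -230 22 x 633.9 z5/50/95 [51.4 61.2 66.5] ymin -229.6
top -215 22 x 634.6 z5/50/95 [49.8 60.2 65.9] ymin -214.8
top -200 20 x 633.6 z5/50/95 [54.8 60.  66.3] ymin -199.8
top -185 23 x 633.7 z5/50/95 [53.  61.3 67.4] ymin -185.0
top -170 15 x 635.3 z5/50/95 [53.6 61.9 66.3] ymin -169.9
top -155 5 x 634.5 z5/50/95 [58.2 62.6 65.5] ymin -149.6
top head 158 [[604.1, -122.4, 48.0], [634.9, -99.7, 57.5], [667.7, -86.1, 67.0]]
```

View pics/s10.png

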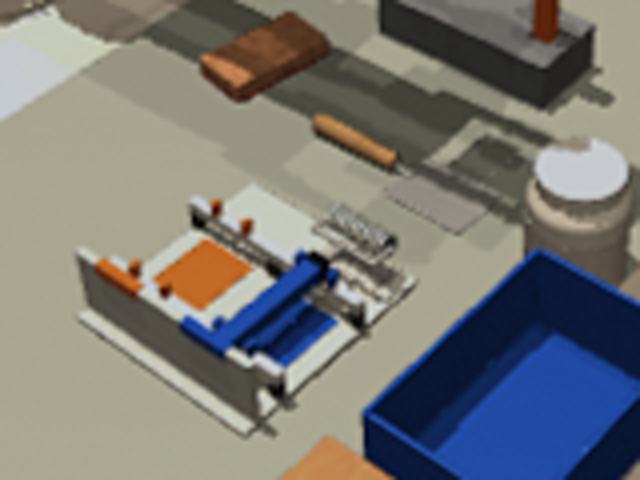

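The crop shows the blue roller level on both rails with its butt at the stop (215,340) and its head pointing away. Now for the orange one.

Call:
send_rows(
  jaw=[0.0878,0.0878,0.0878,0.0878,0.0878],
  delta_pos=[
    [0.04,-0.003,0],
    [0.08,-0.006,0],
    [0.12,-0.009,0],
    [0.145,-0.0095,0],
    [0.151,-0.0095,0],
  ],
  turn=[0,0,0,0,0],
)

```text
time: 12.93
tool_pos: [596.9, 223.4, 268.6]
tool_rot: [[0.002, 1.0, -0.0], [1.0, -0.002, 0.001], [0.001, -0.0, -1.0]]
wrist_force: [1.2, -1.4, -1.5]
finger_gap: 87.9
finger_force: 0.0
```

Call:
send_rows(
  jaw=[0.0878,0.0878,0.0878,0.0878,0.0878],
  delta_pos=[
    [0,0,0],
    [0,0,0.025],
    [0,0,0.05],
    [0,0,0.075],
    [0,0,0.095],
  ],
  turn=[0,0,0,0,0],
)

```text
time: 13.35
tool_pos: [597.8, 217.3, 171.9]
tool_rot: [[0.008, 1.0, -0.001], [1.0, -0.008, -0.001], [-0.001, -0.001, -1.0]]
wrist_force: [-0.1, 0.7, -0.9]
finger_gap: 87.9
finger_force: 0.0
```

Call:
send_rows(
  jaw=[0.0878,0.0878],
  delta_pos=[
    [0,0,0.008],
    [0,0,0.008],
  ],
  turn=[0,0],
)

```text
time: 13.52
tool_pos: [597.0, 217.7, 163.0]
tool_rot: [[0.008, 1.0, -0.004], [1.0, -0.008, -0.002], [-0.002, -0.004, -1.0]]
wrist_force: [-0.6, 0.2, 0.6]
finger_gap: 87.5
finger_force: 0.0
```

Call:
send_rows(
  jaw=[0.0878,0.06,0.06,0.06,0.06],
  delta_pos=[
    [0.001,0.001,0],
    [0.001,0.001,0],
    [0.001,0.001,0],
    [0.001,0.001,0],
    [0.001,0.001,0],
  ],
  turn=[0,0,0,0,0],
  squeeze=10,
)

```text
time: 13.93
tool_pos: [599.2, 221.2, 167.7]
tool_rot: [[0.005, 1.0, 0.003], [1.0, -0.005, 0.001], [0.001, 0.003, -1.0]]
wrist_force: [0.4, 0.3, 5.1]
finger_gap: 73.5
finger_force: 10.0
```

Call:
send_rows(
  jaw=[0.06,0.06,0.06,0.06,0.06],
  delta_pos=[
    [0,0,0],
    [0,0,-0.015],
    [0,0,-0.04],
    [0,0,-0.07],
    [0,0,-0.095],
  ],
  turn=[0,0,0,0,0],
)

```text
time: 14.35
tool_pos: [598.2, 221.0, 261.4]
tool_rot: [[0.005, 1.0, -0.001], [1.0, -0.005, -0.0], [-0.0, -0.001, -1.0]]
wrist_force: [1.1, 0.1, -0.5]
finger_gap: 73.8
finger_force: 10.0
```

Call:
send_rows(
  jaw=[0.06,0.06,0.06,0.06,0.06],
  delta_pos=[
    [-0.015,-0.002,-0.002],
    [-0.035,-0.006,-0.002],
    [-0.06,-0.01,-0.002],
    [-0.09,-0.015,-0.002],
    [-0.12,-0.02,-0.002],
  ],
  turn=[0,0,0,0,0],
)

```text
time: 14.77
tool_pos: [576.9, 99.4, 260.3]
tool_rot: [[0.005, 1.0, -0.003], [1.0, -0.005, -0.001], [-0.001, -0.003, -1.0]]
wrist_force: [-0.2, -0.2, -1.5]
finger_gap: 73.9
finger_force: 10.0
```

Call:
send_rows(
  jaw=[0.06,0.06,0.06,0.06,0.06],
  delta_pos=[
    [-0.03,-0.005,0],
    [-0.06,-0.01,0],
    [-0.09,-0.015,0],
    [-0.12,-0.02,0],
    [-0.15,-0.025,0],
  ],
  turn=[0,0,0,0,0],
)

```text
time: 15.18
tool_pos: [550.7, -50.8, 260.5]
tool_rot: [[0.006, 1.0, -0.003], [1.0, -0.006, -0.0], [-0.0, -0.003, -1.0]]
wrist_force: [0.8, -0.1, -0.8]
finger_gap: 73.6
finger_force: 10.0
```

Call:
send_rows(
  jaw=[0.06,0.06,0.06,0.06,0.06],
  delta_pos=[
    [-0.03,-0.005,0],
    [-0.055,-0.01,0],
    [-0.08,-0.015,0],
    [-0.1,-0.017,0],
    [-0.116,-0.017,0],
  ],
  turn=[0,0,0,0,0],
)

```text
time: 15.6
tool_pos: [532.8, -167.0, 260.6]
tool_rot: [[0.007, 1.0, -0.003], [1.0, -0.007, 0.0], [0.0, -0.003, -1.0]]
wrist_force: [0.3, -1.0, -1.7]
finger_gap: 73.7
finger_force: 10.0
```

Call:
send_rows(
  jaw=[0.06,0.06,0.06,0.06,0.06],
  delta_pos=[
    [-0.012,0,0],
    [-0.023,0,0],
    [-0.032,0,0],
    [-0.039,0,0],
    [-0.044,0,0],
  ],
  turn=[0,0,0,0,0],
)

```text
time: 16.02
tool_pos: [534.1, -209.1, 262.3]
tool_rot: [[0.005, 1.0, -0.0], [1.0, -0.005, 0.0], [0.0, -0.0, -1.0]]
wrist_force: [-0.1, 0.7, -1.3]
finger_gap: 73.2
finger_force: 10.0
```

```bash
python3 c.py 11 orange 534 -270 -170 80 240
```

```text
95 5 [[530.6, -215.7, 106.9], [540.6, -214.6, 108.2], [543.1, -200.1, 108.9]]
110 25 [[528.6, -216.9, 113.0], [541.5, -211.6, 116.2], [544.3, -198.6, 124.0]]
125 27 [[526.0, -216.8, 125.2], [540.1, -214.6, 132.4], [545.1, -202.9, 138.3]]
140 25 [[529.6, -218.0, 140.5], [542.3, -213.8, 147.6], [544.8, -200.9, 154.0]]
155 27 [[526.2, -217.4, 155.7], [541.7, -214.8, 162.2], [545.1, -202.4, 168.9]]
170 30 [[529.8, -217.0, 170.4], [542.4, -212.3, 177.5], [544.7, -198.7, 183.9]]
185 26 [[528.7, -218.1, 186.0], [542.5, -215.1, 193.5], [545.4, -202.7, 199.0]]
200 32 [[528.7, -217.7, 200.3], [542.4, -215.1, 206.9], [545.2, -199.7, 212.7]]
215 14 [[530.0, -217.4, 216.3], [543.9, -214.0, 219.2], [545.9, -202.0, 222.5]]
230 20 [[529.9, -217.0, 232.0], [536.9, -210.2, 233.8], [544.4, -198.8, 235.2]]
[ 534.1 -209.7  262.3] [-0.2 -0.4 -2.6] 73.3171587023028 16.0667
```

Orange hangs vertical. Shifting 54 mm toward the stop and lowering onto the rail slowly.

Call:
send_rows(
  jaw=[0.06,0.06,0.06,0.06,0.06],
  delta_pos=[
    [-0.005,0,0],
    [-0.013,0,0],
    [-0.022,0,0],
    [-0.031,0,0],
    [-0.04,0,0],
  ],
  turn=[0,0,0,0,0],
)

```text
time: 16.48
tool_pos: [534.0, -249.5, 262.6]
tool_rot: [[0.005, 1.0, 0.0], [1.0, -0.005, -0.0], [-0.0, 0.0, -1.0]]
wrist_force: [-0.3, 0.4, -2.4]
finger_gap: 73.3
finger_force: 10.0
```

Call:
send_rows(
  jaw=[0.06,0.06,0.06,0.06,0.06],
  delta_pos=[
    [-0.006,0,0.002],
    [-0.01,0,0.007],
    [-0.013,0,0.014],
    [-0.014,0,0.021],
    [-0.014,0,0.029],
  ],
  turn=[0,0,0,0,0],
)

```text
time: 16.9
tool_pos: [533.7, -262.7, 232.5]
tool_rot: [[0.006, 1.0, -0.001], [1.0, -0.006, 0.0], [0.0, -0.001, -1.0]]
wrist_force: [0.4, -0.0, -1.6]
finger_gap: 73.5
finger_force: 10.0
```

Call:
send_rows(
  jaw=[0.06,0.06,0.06,0.06,0.06],
  delta_pos=[
    [0,0,0.008],
    [0,0,0.016],
    [0,0,0.023],
    [0,0,0.027],
    [0,0,0.029],
  ],
  turn=[0,0,0,0,0],
)

```text
time: 17.32
tool_pos: [533.6, -262.3, 203.5]
tool_rot: [[0.005, 1.0, -0.001], [1.0, -0.005, 0.001], [0.001, -0.001, -1.0]]
wrist_force: [0.3, -0.1, -2.1]
finger_gap: 73.5
finger_force: 10.0
```

```bash
python3 c.py 12 orange 534 -300 -220 80 170
```

```text
80 29 [[527.5, -271.0, 80.3], [541.3, -265.8, 87.4], [544.6, -253.1, 93.1]]
95 24 [[525.0, -270.3, 95.4], [541.2, -267.5, 102.5], [545.1, -253.8, 107.8]]
110 28 [[527.7, -270.1, 111.0], [540.6, -267.0, 116.0], [544.1, -253.3, 124.2]]
125 26 [[527.5, -270.6, 125.7], [541.6, -267.0, 133.1], [543.8, -252.8, 138.6]]
140 26 [[528.3, -270.5, 140.9], [542.0, -266.1, 146.5], [544.2, -255.0, 153.6]]
155 17 [[528.0, -271.5, 155.6], [543.0, -267.7, 160.8], [545.1, -254.6, 164.2]]
[ 533.7 -262.4  203.6] [ 1.   0.2 -1.8] 73.45224628497638 17.3667
```

Call:
send_rows(
  jaw=[0.06,0.06,0.06,0.06,0.06],
  delta_pos=[
    [-0.001,0,0.003],
    [-0.001,0,0.005],
    [-0.001,0,0.006],
    [-0.001,0,0.007],
    [-0.001,0,0.007],
  ],
  turn=[0,0,0,0,0],
)

```text
time: 17.78
tool_pos: [533.9, -263.7, 197.9]
tool_rot: [[0.006, 1.0, 0.0], [1.0, -0.006, -0.0], [-0.0, 0.0, -1.0]]
wrist_force: [0.7, -0.9, -2.4]
finger_gap: 73.5
finger_force: 10.0
```

Call:
send_rows(
  jaw=[0.06,0.06,0.06,0.06],
  delta_pos=[
    [0,0,0.001],
    [0,0,0.002],
    [0,0,0.002],
    [0,0,0.002],
  ],
  turn=[0,0,0,0],
)

```text
time: 18.12
tool_pos: [534.0, -264.1, 197.6]
tool_rot: [[0.006, 1.0, 0.002], [1.0, -0.006, -0.002], [-0.002, 0.002, -1.0]]
wrist_force: [-1.2, -0.7, 5.9]
finger_gap: 73.7
finger_force: 10.0
```

In contact at about 6 N. Same arc as before.

Call:
send_rows(
  jaw=[0.06,0.06,0.06,0.06,0.06],
  delta_pos=[
    [0.018,0,0],
    [0.036,0,0.002],
    [0.054,0,0.006],
    [0.072,0,0.012],
    [0.089,0,0.019],
  ],
  turn=[0,0,0,0,0],
)

```text
time: 18.53
tool_pos: [534.5, -174.0, 177.4]
tool_rot: [[0.006, 1.0, 0.002], [1.0, -0.006, -0.001], [-0.001, 0.002, -1.0]]
wrist_force: [-1.0, -1.2, -0.1]
finger_gap: 73.7
finger_force: 10.0
```

```bash
python3 c.py 13 orange 534 -270 -170 45 170
```

```text
45 24 [[533.9, -262.6, 46.3], [544.3, -250.5, 52.4], [555.1, -245.5, 59.4]]
60 38 [[523.6, -261.2, 60.3], [539.5, -253.7, 67.4], [544.1, -238.8, 74.5]]
75 31 [[526.7, -254.2, 75.5], [538.8, -245.5, 81.3], [543.7, -232.7, 87.7]]
90 38 [[526.7, -243.4, 91.0], [539.0, -236.5, 97.1], [545.2, -225.1, 104.2]]
105 37 [[527.7, -231.8, 106.2], [541.8, -226.5, 111.6], [544.9, -211.0, 118.9]]
120 35 [[527.5, -224.7, 121.9], [539.3, -217.6, 127.8], [544.6, -205.9, 133.9]]
135 34 [[525.8, -215.0, 135.8], [540.8, -208.3, 140.9], [545.9, -197.7, 146.8]]
150 17 [[525.8, -206.8, 151.4], [537.2, -197.9, 155.4], [545.0, -188.2, 160.0]]
[ 534.3 -170.7  175.7] [0.4 3.7 3.3] 73.4589599149189 18.5833
```

Call:
send_rows(
  jaw=[0.06,0.06,0.06,0.06,0.06],
  delta_pos=[
    [0.016,0,0.009],
    [0.031,0,0.02],
    [0.045,0,0.032],
    [0.057,0,0.046],
    [0.068,0,0.06],
  ],
  turn=[0,0,0,0,0],
)

```text
time: 19.0
tool_pos: [534.9, -106.1, 116.5]
tool_rot: [[0.005, 1.0, 0.001], [1.0, -0.005, -0.0], [-0.0, 0.001, -1.0]]
wrist_force: [0.3, -0.1, -0.8]
finger_gap: 73.7
finger_force: 10.0
```

Call:
send_rows(
  jaw=[0.06,0.06,0.06,0.06,0.06],
  delta_pos=[
    [0.005,0,0.008],
    [0.009,0,0.016],
    [0.013,0,0.025],
    [0.017,0,0.033],
    [0.0175,0,0.034],
  ],
  turn=[0,0,0,0,0],
)

```text
time: 19.42
tool_pos: [534.3, -88.8, 80.9]
tool_rot: [[0.005, 1.0, -0.002], [1.0, -0.005, 0.0], [0.0, -0.002, -1.0]]
wrist_force: [-0.0, 0.4, -2.0]
finger_gap: 73.2
finger_force: 10.0
```

```bash
python3 f.py 14 orange 534.5 -90 1; python3 -c "
from rig import bot
s=bot.get_state();print(s['tool_pos'],s['wrist_force'])"
```

```text
scene -290 18 x 533.7 z5/50/95 [64.8 75.2 79. ] ymin -285.3
scene -260 17 x 536.6 z5/50/95 [44.8 57.4 61.1] ymin -251.8
scene -245 25 x 538.8 z5/50/95 [49.3 60.6 63.8] ymin -244.4
scene -230 24 x 537.5 z5/50/95 [50.  64.7 69. ] ymin -229.5
scene -215 29 x 538.9 z5/50/95 [56.1 67.9 72.7] ymin -214.9
scene -200 21 x 538.2 z5/50/95 [62.4 72.1 74.8] ymin -199.3
scene -185 24 x 537.3 z5/50/95 [66.  75.  78.7] ymin -183.9
scene -170 24 x 537.1 z5/50/95 [69.  79.9 82.1] ymin -169.9
scene -155 20 x 535.2 z5/50/95 [74.6 83.6 87.4] ymin -154.5
scene -140 9 x 533.1 z5/50/95 [83.9 85.5 88.1] ymin -139.8
scene -125 7 x 536.1 z5/50/95 [199.3 240.3 243.6] ymin -121.2
scene -110 23 x 535.8 z5/50/95 [186.9 215.5 227.6] ymin -109.6
scene head 1 [[543.9, -124.0, 74.9], [543.9, -124.0, 74.9], [543.9, -124.0, 74.9]]
top -290 13 x 536.6 z5/50/95 [70.9 79.  82.7] ymin -285.0
top -275 4 x 531.4 z5/50/95 [77.9 79.7 80.8] ymin -274.9
top -260 9 x 532.5 z5/50/95 [39.  61.2 67.3] ymin -249.9
top -245 21 x 533.2 z5/50/95 [54.4 64.7 69.6] ymin -244.4
top -230 25 x 530.6 z5/50/95 [51.1 68.7 73.6] ymin -228.7
top -215 24 x 533.9 z5/50/95 [60.2 70.3 78.5] ymin -213.4
top -200 22 x 535.0 z5/50/95 [70.1 75.3 80.4] ymin -199.0
top -155 18 x 534.5 z5/50/95 [79.8 86.7 89.9] ymin -152.0
[534.61823553 -89.30158582  82.31233633] [-0.76489831 -0.1511186  -0.43469435]
```

Call:
send_rows(
  jaw=[0.06,0.06,0.06,0.06,0.06],
  delta_pos=[
    [0.003,0,0.01],
    [0.005,0,0.019],
    [0.006,0,0.028],
    [0.007,0,0.035],
    [0.007,0,0.039],
  ],
  turn=[0,0,0,0,0],
)

```text
time: 19.93
tool_pos: [534.2, -81.8, 41.8]
tool_rot: [[0.005, 1.0, -0.002], [1.0, -0.005, 0.001], [0.001, -0.002, -1.0]]
wrist_force: [0.1, 1.3, 0.8]
finger_gap: 73.7
finger_force: 10.0
```

```bash
python3 f.py 15 orange 534.5 -90 1; python3 -c "
from rig import bot
s=bot.get_state();print(s['tool_pos'],s['wrist_force'])"
```

```text
scene -290 20 x 535.6 z5/50/95 [63.4 75.2 78.3] ymin -285.1
scene -260 12 x 536.8 z5/50/95 [46.4 56.  60.4] ymin -249.2
scene -245 21 x 537.0 z5/50/95 [53.9 58.8 61.9] ymin -244.0
scene -230 19 x 540.1 z5/50/95 [43.6 58.7 62.5] ymin -228.9
scene -215 22 x 537.4 z5/50/95 [41.7 58.7 61.5] ymin -215.0
scene -200 18 x 537.2 z5/50/95 [45.1 58.7 61.9] ymin -199.1
scene -185 15 x 535.7 z5/50/95 [46.2 59.7 62.7] ymin -183.9
scene -170 21 x 536.3 z5/50/95 [53.2 59.  61.5] ymin -169.3
scene -155 12 x 536.4 z5/50/95 [57.3 59.5 60.9] ymin -154.4
scene -140 14 x 537.2 z5/50/95 [50.3 59.8 61.9] ymin -139.8
scene -125 5 x 539.8 z5/50/95 [ 88.6 203.7 204.5] ymin -121.2
scene -110 19 x 534.7 z5/50/95 [166.6 174.9 184.3] ymin -103.1
scene head 128 [[503.6, -123.4, 44.1], [533.2, -79.7, 53.7], [561.4, -63.8, 62.9]]
top -290 15 x 536.4 z5/50/95 [70.6 78.1 82.8] ymin -283.5
top -260 3 x 536.3 z5/50/95 [35.8 62.2 62.3] ymin -246.4
top -245 9 x 527.3 z5/50/95 [57.8 62.7 64.4] ymin -244.5
top -230 7 x 539.1 z5/50/95 [49.6 60.9 65. ] ymin -228.5
top -215 11 x 539.1 z5/50/95 [58.6 64.8 68.1] ymin -214.4
top -200 13 x 536.8 z5/50/95 [48.8 59.  68. ] ymin -199.9
top -185 14 x 533.6 z5/50/95 [55.7 61.9 66.5] ymin -184.8
top -155 3 x 530.2 z5/50/95 [60.7 61.5 63.8] ymin -141.9
top -140 14 x 533.4 z5/50/95 [43.8 59.9 66. ] ymin -139.9
[534.23293008 -81.92317418  42.4494804 ] [ 0.12333015  0.1109068  -0.96288321]
```

Perfectly level. Pushing toward the stop.

Call:
send_rows(
  jaw=[0.06,0.06,0.06,0.06,0.06],
  delta_pos=[
    [-0.004,0,0],
    [-0.009,0,0],
    [-0.014,0,0],
    [-0.019,0,0],
    [-0.022,0,0],
  ],
  turn=[0,0,0,0,0],
)

```text
time: 20.45
tool_pos: [534.8, -105.2, 43.9]
tool_rot: [[0.006, 1.0, 0.0], [1.0, -0.006, -0.0], [-0.0, 0.0, -1.0]]
wrist_force: [-0.2, 0.7, -2.2]
finger_gap: 73.3
finger_force: 10.0
```

Call:
send_rows(
  jaw=[0.06,0.06,0.06,0.06,0.06],
  delta_pos=[
    [-0.001,0,0],
    [-0.002,0,0],
    [-0.003,0,0],
    [-0.004,0,0],
    [-0.004,0,0],
  ],
  turn=[0,0,0,0,0],
)

```text
time: 20.87
tool_pos: [534.7, -108.2, 43.6]
tool_rot: [[0.006, 1.0, 0.0], [1.0, -0.006, -0.0], [-0.0, 0.0, -1.0]]
wrist_force: [-0.5, -0.3, -1.2]
finger_gap: 73.5
finger_force: 10.0
```

Call:
send_rows(
  jaw=[0.06,0.06,0.06,0.06,0.06],
  delta_pos=[
    [-0.001,0,0],
    [-0.002,0,0],
    [-0.003,0,0],
    [-0.004,0,0],
    [-0.004,0,0],
  ],
  turn=[0,0,0,0,0],
)

```text
time: 21.28
tool_pos: [534.6, -109.6, 43.2]
tool_rot: [[0.004, 1.0, -0.001], [1.0, -0.004, 0.005], [0.005, -0.001, -1.0]]
wrist_force: [0.0, 8.8, -0.8]
finger_gap: 73.5
finger_force: 10.0
```

Contact at 8.8 N. Releasing and retreating straight up.

Call:
send_rows(
  jaw=[0.083,0.083,0.083,0.083,0.083],
  delta_pos=[
    [0,0,0],
    [0,0,0],
    [0,0,0],
    [0.003,0,0],
    [0.003,0,0],
  ],
  turn=[0,0,0,0,0],
)

```text
time: 21.7
tool_pos: [534.8, -109.1, 43.9]
tool_rot: [[0.006, 1.0, 0.0], [1.0, -0.006, -0.0], [-0.0, 0.0, -1.0]]
wrist_force: [0.1, 0.0, -0.5]
finger_gap: 83.0
finger_force: 0.0
```

Call:
send_rows(
  jaw=[0.083,0.083,0.083,0.083,0.083],
  delta_pos=[
    [0,0,-0.01],
    [0,0,-0.03],
    [0,0,-0.06],
    [0,0,-0.1],
    [0,0,-0.14],
  ],
  turn=[0,0,0,0,0],
)

```text
time: 22.12
tool_pos: [533.9, -109.1, 185.1]
tool_rot: [[0.006, 1.0, -0.001], [1.0, -0.006, 0.0], [0.0, -0.001, -1.0]]
wrist_force: [1.1, -0.4, 0.2]
finger_gap: 82.8
finger_force: 0.0
```

Call:
send_rows(
  jaw=[0.083,0.083,0.083,0.083,0.083],
  delta_pos=[
    [0.035,-0.01,-0.03],
    [0.07,-0.02,-0.06],
    [0.105,-0.03,-0.085],
    [0.14,-0.04,-0.085],
    [0.175,-0.05,-0.085],
  ],
  turn=[0,0,0,0,0],
)

```text
time: 22.53
tool_pos: [485.9, 66.2, 272.9]
tool_rot: [[0.007, 1.0, 0.006], [1.0, -0.007, 0.0], [0.0, 0.006, -1.0]]
wrist_force: [0.2, -0.3, 0.4]
finger_gap: 82.9
finger_force: 0.0
```

```bash
python3 f.py 16 orange 534.5 -90 1; echo; python3 f.py 16 blue 634.5 -90 ; python3 - <<'E'
import numpy as np,cv2
a=np.load("pics/scene16.npz")["im"][205:275,230:330,::-1];b=np.load("pics/top16.npz")["im"][165:245,330:410,::-1]
a=cv2.resize(a,(572,400),interpolation=2);b=cv2.convertScaleAbs(cv2.resize(b,(228*1,228)),alpha=1.7)
c=np.zeros((400,800,3),np.uint8);c[:,:572]=a;c[:228,572:]=b;cv2.imwrite("pics/e16.png",c)
E
```

```text
scene -290 20 x 532.9 z5/50/95 [66.2 74.6 77.9] ymin -285.2
scene -275 4 x 535.6 z5/50/95 [58.  59.4 61.5] ymin -265.3
scene -260 16 x 533.4 z5/50/95 [56.1 58.7 61.6] ymin -259.3
scene -245 17 x 537.2 z5/50/95 [53.  58.1 61.5] ymin -244.2
scene -230 14 x 533.1 z5/50/95 [56.3 59.4 61. ] ymin -229.2
scene -215 17 x 535.5 z5/50/95 [52.8 57.6 61.3] ymin -214.5
scene -200 15 x 533.9 z5/50/95 [41.7 58.  61.7] ymin -198.7
scene -185 16 x 538.5 z5/50/95 [45.3 58.8 62.7] ymin -184.7
scene -170 13 x 534.8 z5/50/95 [55.9 60.1 63.2] ymin -169.6
scene head 138 [[504.8, -122.6, 44.5], [535.7, -105.1, 55.4], [566.9, -90.1, 62.5]]
top -290 21 x 534.8 z5/50/95 [54.5 76.5 80.6] ymin -283.8
top -275 18 x 535.0 z5/50/95 [54.4 59.3 67.7] ymin -274.7
top -260 19 x 537.2 z5/50/95 [45.4 59.1 65.6] ymin -259.2
top -245 16 x 535.8 z5/50/95 [50.3 57.9 60.6] ymin -243.5
top -230 15 x 535.5 z5/50/95 [47.2 61.9 66.2] ymin -229.2
top -215 19 x 537.6 z5/50/95 [50.3 57.1 65.3] ymin -214.9
top -200 17 x 536.1 z5/50/95 [46.3 60.4 66.3] ymin -199.1
top -185 15 x 536.8 z5/50/95 [54.6 58.3 67. ] ymin -184.8
top -170 12 x
[... 767 characters left out ...]
.1, -104.9, 55.0], [667.3, -88.7, 62.1]]
top -290 17 x 633.8 z5/50/95 [52.8 77.1 82.9] ymin -284.1
top -275 24 x 634.8 z5/50/95 [44.5 59.2 71.1] ymin -274.7
top -260 25 x 632.8 z5/50/95 [47.2 60.1 65.8] ymin -259.4
top -245 21 x 632.3 z5/50/95 [55.4 59.7 64.4] ymin -244.3
top -230 25 x 632.4 z5/50/95 [46.9 60.4 67. ] ymin -229.8
top -215 23 x 634.0 z5/50/95 [48.2 60.3 66.1] ymin -214.8
top -200 24 x 632.6 z5/50/95 [47.4 61.1 67. ] ymin -199.8
top -185 22 x 632.3 z5/50/95 [50.6 61.2 64.6] ymin -184.9
top -170 18 x 631.9 z5/50/95 [43.  59.4 67. ] ymin -169.9
top -155 4 x 638.4 z5/50/95 [52.5 57.7 59.4] ymin -150.3
top head 158 [[602.1, -122.3, 46.4], [633.3, -99.7, 57.4], [664.7, -86.3, 68.0]]
```

View pics/e16.png

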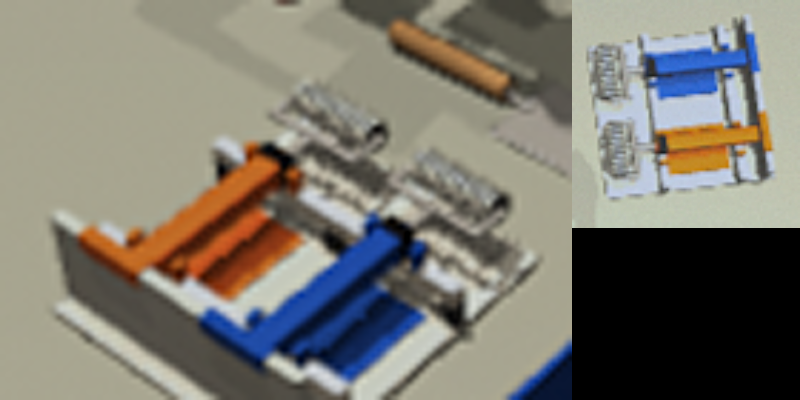

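The last picture shows both handles level between their own cheeks, butts at the stop in the top inset at (755,60) and (765,135), heads away from it. Both measure z ≈ 60 along the top faces, and both heads centre at the same y, 178 mm from the stop. Handing in.

```bash
python3 -c "
from rig import bot
print(bot.finish_job())"
```

```text
the job is handed in; nothing more can be done
None
```

Both rollers lie level in their own colour lanes, heads away from the stop and butts pushed against it (9–11 N contact felt before release); the job was handed in at about 22.6 s, with no verdict returned.

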